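Load the sample canister into the bench counter

TASK

Find the slim metal canister with the knob on its lid in the crate, lift it out and stand it upright on the open bench, letting go of it there. Then take it again another way and lay it down on its side, centred in the two vee saddles of the bench counter with its knob end pointing away from the thumbwheel; it must never be tipped over on the bench. Roll the counter's thumbwheel to 4 (the row of four dots uppermost), and do not knock over the other containers in the crate or shift the things standing on the bench.

Things in the scene. Friction and masses are not known exactly. Their poses are not given: they have to be found in the camera images.
- canister: the target: plain aluminium canister, a cylinder 44 mm in diameter and 95 mm tall with a coaxial round knob 26 mm in diameter and 20 mm tall on top (115 mm in all), about 0.22 kg. Starts upright in the crate. Origin at the centre of its underside, z along its axis towards the knob.
- can_mid (a point): point on the canister's axis, 47.5 mm above its underside (middle of the 44 mm cylinder)
- can_knob (a point): centre of the canister's knob, 105 mm above its underside
- crate: fixed grey plastic open crate, 180 (x) x 260 (y) x 60 mm high outside, walls and floor 5 mm. Origin at the centre of its underside. The five containers stand loose in it, in five of six places on a grid 80 mm apart (x = -40 or 40; y = -80, 0 or 80 mm in its frame), in any order.
- squat_can: bystander in the crate: aluminium can 56 mm in diameter, 55 mm tall, with the same knob (75 mm in all). Origin at the centre of its underside.
- plain_can: bystander in the crate: plain aluminium cylinder 44 mm in diameter, 105 mm tall, no knob. Origin at the centre of its underside.
- amber: bystander in the crate: amber bottle 52 mm in diameter, 118 mm tall, black cap. Origin at the centre of its underside.
- jar: bystander in the crate: white jar 54 mm in diameter, 85 mm tall. Origin at the centre of its underside.
- counter: fixed bench counter: grey deck 160 (x) x 300 (y) mm, top 40 mm above the bench. Origin at the centre of its underside. On it stand two black 90-degree vee saddles, 12 mm thick, 64 mm wide, at y = 10 and 80 mm, with a 54 mm gap between their feet for the fingers; their tips are 5 mm below the lying canister's axis. At y = -100 mm a thumbwheel rises through the deck.
- cradle (a point): where can_mid belongs when the canister lies in the saddles: 76 mm above the bench, 36 mm above the deck, at y = 45 mm of the counter. Axes as the counter's; the canister lies along y with the knob towards +y (away from the thumbwheel).
- wheel_top (a point): top of the thumbwheel's rim, 80 mm above the bench, at y = -100 mm of the counter, x = 0. The wheel is a smooth black cylinder 70 mm in diameter and 36 mm wide, its axle along the counter's y, 35 mm below this point; low cheeks (10 mm over the deck) and, on the -y side, a thin white index post (72 mm above the bench, 22 mm from the wheel's middle) stand beside it.
- wheel (a joint): angle of the thumbwheel in rad: 0 with the row of one white dot uppermost, growing by 0.628 for each further row: 4 is 1.885. It grows as the top of the rim is rolled towards the counter's +x (away from the robot). Turns freely with light friction (0.02 N m) and stays where it is left; stops at -0.35 and 2.85.
- beaker: bystander on the bench: glass beaker 70 mm in diameter, 90 mm tall. Origin at the centre of its underside.
- torch: bystander on the bench: black torch 150 mm tall standing on its tail, 34 mm in diameter, its lens head 44 mm. Origin at the centre of its underside.
- reagent: bystander on the bench: amber bottle 80 mm in diameter, 160 mm tall. Origin at the centre of its underside.

How it is judged:
By the outcome, as a careful person would: the job done as asked, in the order asked, and still so for the second after the job is handed in, with the robot touching nothing.
It also fails if it takes over 67 s, if anything falls off the work surface, if the arm or the gripper's body presses on something with over 40 N, if the wrist force passes 120 N, or if a joint passes its speed limit or range.

ROBOT

A 6-joint arm with a two-finger parallel gripper is mounted at the origin on the work surface. World frame = base frame: x ahead of the robot, y to its left, z up, the work surface at z = 0. Lengths are in m, angles in rad, forces in N, time in s.
With the tool pointing down it reaches from about 0.275 to 0.975 m from the base axis. Payload 8.4 kg.
Tool frame: the origin (TCP) lies midway between the tips of the shut fingers; the grasp point (between the pads) lies 19 mm behind it; z points along the fingers, y is the line along which they close (so a half turn about z gives the same grasp; the last joint's range is limited). The gripper opens to 92 mm and grips with 3 to 60 N. Pads are 20 mm wide; open, the fingers measure 128 mm over their backs; the gripper's body (75 mm by 189 mm) begins 69 mm behind the grasp point.
Start: joints at [1.245, 0.353, 1.633, -0, 1.155, -0.002], TCP at [0.199, 0.593, 0.215] pointing down, gripper open.
Joint ranges: [-2.63, 2.63], [-0.92, 2.1], [0.06, 2.66], [-1.3, 4.44], [0, 2.69], [-3.02, 3.02]. Speed limits (rad/s): [2.22, 2.22, 2.79, 3.14, 3.14, 3.14].

INTERFACE

Orientations are given as a unit quaternion [x, y, z, w].
In Python, from plant import bot, optics gives the robot as it stands (bot), with the cameras (optics).
- The arm moves only by the tool jog_arm, called after ">>>" in YAML: its name, and indented under it one key for each argument. Schema: {"type":"object","properties":{"rows":{"type":"array","items":{"type":"number"},"minItems":7,"maxItems":84},"grip_n":{"type":"number"},"only":{"type":"string"},"quiet":{"type":"boolean"},"lines":{"type":"string"}},"required":["rows"],"additionalProperties":false}. rows is one flat list of numbers that holds 1 to 12 rows one after another, with no inner brackets; each row has 7 numbers: a rotation vector rx, ry, rz in rad, then dx, dy, dz in m, then the finger opening in m; each row shifts and turns the commanded pose from where the row before left it, along the tool's axes as they then stand; what a row does not reach is not made up. A row lasts 1/10 s, in which the tool goes at most 0.05 m and 0.15 rad, less where a joint would pass 70% of its speed; a pose out of reach is approached as far as the arm can. The fingers move at their own pace and stop on an object; grip_n is the grip in N (left out, the last holds). Time passes only in rows, so rows that do not move let the fingers close. The tool returns the time, the measured TCP pose, the force, the opening and the grip force at its end. only (a regular expression) keeps the lines of the reply that match it, lines (a string "A,B") keeps lines A to B, and quiet returns only ok. Input that does not fit is refused with a message, and nothing moves.
- bot.get_state(): the state, without advancing time (a new reading comes with each control period).
- optics.get_image(name): name is "scene" or "side" or "wrist"; returns the picture (384x512x3 uint8, red, green, blue); there is no depth.
- optics.camera_info(name): a dict with "fx", "fy", "cx", "cy" (pixels), "R" (3x3) and "t" (3): a world point X has camera coordinates R X + t. Camera axes: x right, y down, z forward; pixel columns grow to the right and rows downward; lengths in m; the calibration is good to about 2 mm. A picture is of the moment at which its call begins: read the wrist's pose just before it. camera_info takes no time and is no camera call; for the wrist camera it gives the pose at the moment of the call.
- bot.finish_job(): hands the job in; it is judged then, once.
The state is a dict: "t": time; "joint_positions": joint angles; "joint_velocities": joint speeds; "effort": joint torques, N m; "eef_pos": TCP position; "tool_rot": TCP orientation; "contact_force": force on the tool from outside, world axes, zero at the start; "wrist_torque": the same for the moment, N m; "opening": finger opening in m; "grasp_force": force on a finger pad.
Only numpy, scipy, OpenCV 4.12 (cv2) and the standard library are available. Lean on these libraries where they do the work, as an engineer would, in place of code of your own. Each camera call takes 0.05 s, during which the arm holds its last target. There are 200 camera calls.

## Working session

There is one attempt and no reset: what is moved stays moved. The work goes in short steps, Python scripts to look and compute and a tool call to move; the robot and the scene stay as the last step left them, time stands still between calls to the robot, and variables do not carry over. Pictures are saved under pics/ and viewed, at most 10 in all, crops included, and the job is handed in when it is done.

```bash
ls; mkdir -p pics; python3 - <<'E'
from plant import bot, optics
import cv2,numpy as np
s=bot.get_state();print(s['t'],s['eef_pos'],s['tool_rot'])
ims=[]
for n in("scene","side"):
    c=optics.camera_info(n);print(n,c['fx'],c['cx'],c['cy'],np.round(c['R'],3).tolist(),np.round(c['t'],3), -np.array(c['R']).T@c['t'])
    im=optics.get_image(n)[:,:,::-1];cv2.imwrite(f'pics/{n}0.png',cv2.resize(im,(768,576)))
E
```

```text
pics
plant.py
0.0 [0.19870348 0.59203977 0.21386497] [ 1.61191069e-01  9.86922974e-01 -6.87041593e-04 -1.03112423e-04]
scene 393.9600509232385 255.00652504543268 191.15450344391476 [[0.531, 0.847, 0.013], [0.695, -0.427, -0.579], [-0.485, 0.317, -0.815]] [-0.375 -0.312  1.563] [ 1.17401365 -0.31097299  1.09784711]
side 456.9181127206893 265.9505193963441 204.48450112423734 [[0.997, -0.073, 0.012], [-0.038, -0.633, -0.773], [0.064, 0.77, -0.634]] [-0.588  0.155  1.414] [ 0.50221439 -1.03415776  1.02398063]
```

View pics/scene0.png

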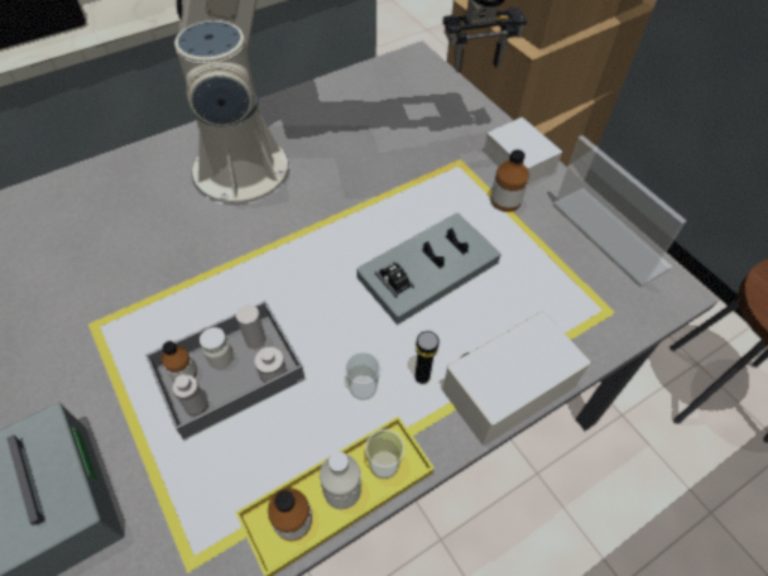

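View pics/side0.png

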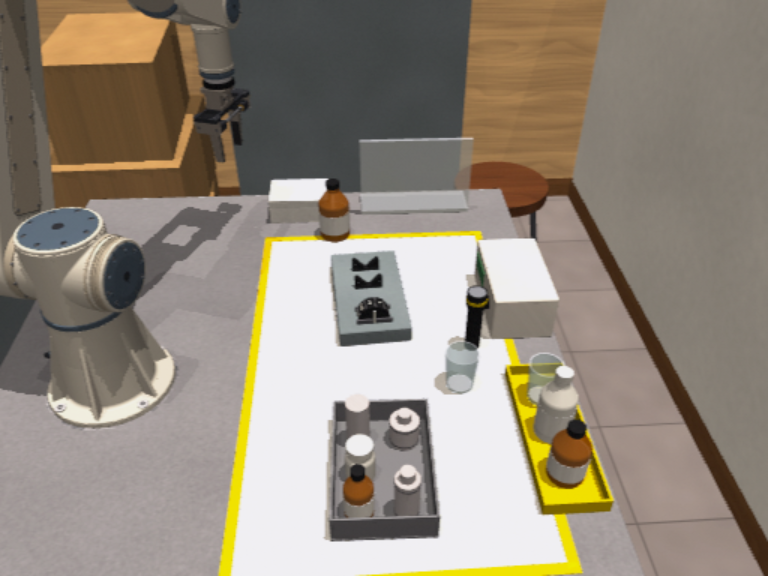

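The canister (tall, with knob) is in the crate corner nearest the bench edge: knob at about (407,472) in side and (184,382) in scene, in 1.5x pixels. The squat can is at (405,417) and (269,355). The counter lies behind, at about (370,295) in side.

```bash
cat > h.py <<'E'
import numpy as np,cv2
from plant import bot, optics
from scipy.spatial.transform import Rotation as Ro
def cam(n):
    c=optics.camera_info(n);return dict(K=np.array([[c['fx'],0,c['cx']],[0,c['fy'],c['cy']],[0,0,1]]),R=np.array(c['R']),t=np.array(c['t']))
def onz(c,uv,z):
    "pixel -> world point at height z"
    d=c['R'].T@np.linalg.inv(c['K'])@[*uv,1];o=-c['R'].T@c['t'];return o+d*(z-o[2])/d[2]
def proj(c,X):
    p=(c['K']@(c['R']@np.atleast_2d(X).T+c['t'][:,None]));return (p[:2]/p[2]).T
def tri(c1,u1,c2,u2):
    P=[c['K']@np.c_[c['R'],c['t']] for c in(c1,c2)]
    X=cv2.triangulatePoints(P[0],P[1],np.array(u1,float),np.array(u2,float))[:,0];return X[:3]/X[3]
def need(pos,q=None):
    "translation in the tool's present axes and turn (rotvec) to reach pos / quaternion"
    s=bot.get_state();T=Ro.from_quat(s['tool_rot']);d=T.inv().apply(np.array(pos)-s['eef_pos'])
    return d,(None if q is None else (T.inv()*Ro.from_quat(q)).as_rotvec())
E
python3 - <<'E'
from h import *
np.set_printoptions(precision=4,suppress=True)
a,b=cam("scene"),cam("side");k=1/1.5
P=lambda *v:[x*k for x in v]
for n,u,v in(("canknob",P(184,381),P(407,471)),("squat",P(269,354),P(405,416)),("plain",P(249,315),P(357,402)),("jar",P(212,338),P(360,446)),("ambercap",P(171,348),P(358,472)),("reag",P(517,156),P(333,185)),("torch",P(428,340),P(478,293))):
    X=tri(a,u,b,v);print(n,X,(proj(a,X)-u)[0],(proj(b,X)-v)[0])
for u in((358,268),(458,215),(499,255),(398,310)):print('ctr scene',onz(a,P(*u),.04))
for u in((332,254),(397,252),(410,333),(341,337)):print('ctr side',onz(b,P(*u),.04))
for u in((148,360),(267,307),(302,367),(183,424)):print('crate scene',onz(a,P(*u),.06))
for u in((334,402),(428,402),(438,520),(331,520)):print('crate side',onz(b,P(*u),.06))
print('beaker',onz(a,P(362,392),0),onz(b,P(460,385),0))
print('torch',onz(a,P(424,378),0),onz(b,P(473,342),0))
w=optics.camera_info("wrist");R=Ro.from_quat(bot.get_state()['tool_rot']).as_matrix()
Rw=np.array(w['R']);o=-Rw.T@w['t']
print('cam in tool: pos',R.T@(o-bot.get_state()['eef_pos']),'axes',(R.T@Rw.T).tolist(),w['fx'])
print(R)
E
```

>>> jog_arm:
  rows: [0, 0, 0, -0.041, -0.0274, 0, 0.092, 0, 0, 0, -0.041, -0.0274, 0, 0.092, 0, 0, 0, -0.041, -0.0274, 0, 0.092, 0, 0, 0, -0.041, -0.0274, 0, 0.092, 0, 0, 0, -0.041, -0.0274, 0, 0.092, 0, 0, 0, -0.041, -0.0274, 0, 0.092, 0, 0, 0, -0.041, -0.0274, 0, 0.092, 0, 0, 0, -0.041, -0.0274, 0, 0.092, 0, 0, 0, -0.041, -0.0274, 0, 0.092, 0, 0, 0, -0.041, -0.0274, 0, 0.092, 0, 0.1, 0, 0, 0, 0, 0.092, 0, 0, 0, 0, 0, 0, 0.092]

```text
t: 1.3
eef_pos: [0.502, 0.2008, 0.2142]
tool_rot: [0.163, 0.985, 0.008, -0.05]
contact_force: [0.5, 0.8, 0.3]
opening: 0.0919
grasp_force: 0.0
```

```bash
python3 - <<'E'
from h import *
np.set_printoptions(precision=4,suppress=True)
print(bot.get_state()['joint_positions'])
c=cam('wrist');im=optics.get_image('wrist')[:,:,::-1];np.save('w1.npy',c,allow_pickle=True)
cv2.imwrite('pics/w1.png',cv2.resize(im,(768,576),interpolation=cv2.INTER_CUBIC))
E
```

```text
[ 0.3361  0.2687  1.7576  0.0674  1.1964 -0.9345]
```

View pics/w1.png

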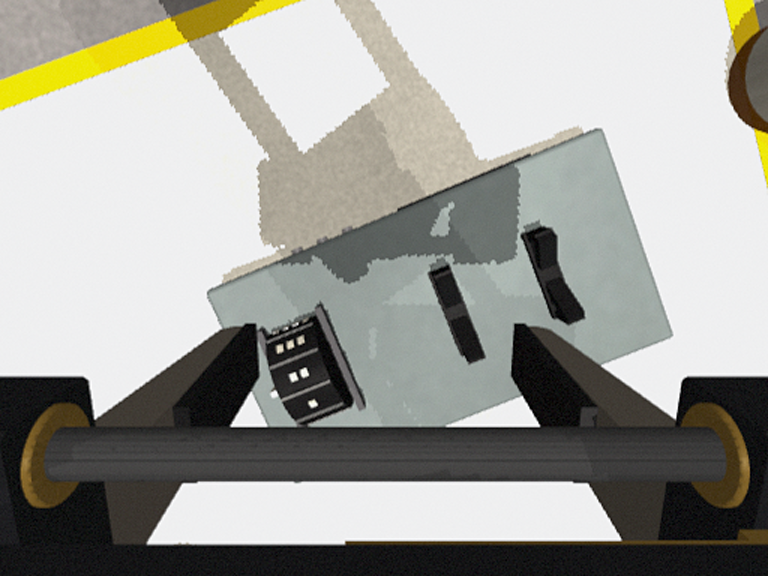

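Wrist view: counter corners (209,291), (601,129), (672,336). The wheel is at (305,370) with the 1-row at (313,404), 2-row at (299,375) and 3-row at (290,345). The saddles are at (457,315) and (555,275).

```bash
cat >> h.py <<'E'
def ctr(p,X):
    "counter frame -> world"
    x,y,a=p;X=np.atleast_2d(X);c,s=np.cos(a),np.sin(a);return np.c_[x+c*X[:,0]-s*X[:,1],y+s*X[:,0]+c*X[:,1],X[:,2]]
E
python3 - <<'E'
from h import *
from scipy.optimize import least_squares as L
np.set_printoptions(precision=4,suppress=True)
w=np.load('w1.npy',allow_pickle=True).item();a,b=cam('scene'),cam('side')
cor=np.array([[-.08,-.15,.04],[-.08,.15,.04],[.08,.15,.04],[.08,-.15,.04]])
ow=np.array([(209,291),(601,129),(672,336)])/1.5
oa=np.array([(358,268),(458,215),(499,255),(398,310)])/1.5
ob=np.array([(332,254),(397,252),(410,333),(341,337)])[[3,0,1,2]]/1.5
for wt in((1,0,0),(1,.5,.5),(0,1,1)):
    f=lambda p:np.r_[wt[0]*(proj(w,ctr(p,cor[:3]))-ow).ravel(),wt[1]*(proj(a,ctr(p,cor))-oa).ravel(),wt[2]*(proj(b,ctr(p,cor))-ob).ravel()]
    r=L(f,[.54,.22,0]);print(r.x,f(r.x)[:6])
    if wt==(1,0,0):p=r.x
np.save('ctr.npy',p)
# saddle feature check: proj of saddle tips (x=+-.032,z=.071)
print(proj(w,ctr(p,[[-.032,10e-3,.071],[.032,.01,.071],[-.032,.08,.071],[.032,.08,.071],[0,-.1,.08]]))*1.5)
# wheel angle: rows at rim angle phi from top: x=35 sin, z=45+35cos ; row k at phi = wheel-0.628(k-1)
obs=np.array([(313,404),(299,375),(290,345)])/1.5
g=lambda q:(proj(w,ctr(p,[[.035*np.sin(q[0]-.628*k),-.1+q[1],.045+.035*np.cos(q[0]-.628*k)] for k in range(3)]))-obs).ravel()
r=L(g,[.5,0]);print('wheel',r.x,r.fun)
print(need([*ctr(p,[0,.045,0])[0,:2],.2]),bot.get_state()['eef_pos'])
E
```

```text
[0.5382 0.2317 0.0632] [-4.1098  0.8944  1.5088 -1.9829  2.5654  1.8186]
[0.5381 0.2316 0.0619] [-4.2677  0.6351  1.4973 -1.9027  2.3702  1.9612]
[0.5377 0.2286 0.0438] [-0. -0.  0.  0. -0.  0.]
[[442.4623 274.3216]
 [477.9881 363.4155]
 [544.7957 232.7387]
 [578.2062 323.8331]
 [303.577  385.9716]]
wheel [ 0.4139 -0.0002] [-0.1983 -0.2135 -0.0455  0.2475  0.2497 -0.0344]
(array([-0.0095,  0.0822,  0.013 ]), None) [0.5012 0.2014 0.2139]
```

>>> jog_arm:
  rows: [0, -0.1, 0, 0, 0, 0, 0.092, 0, 0, 0, -0.018, -0.0467, 0, 0.092, 0, 0, 0, -0.018, -0.0467, 0, 0.092, 0, 0, 0, -0.018, -0.0467, 0, 0.092, 0, 0, 0, -0.018, -0.0467, 0, 0.092, 0, 0, 0, -0.018, -0.0467, 0, 0.092, 0, 0, 0, -0.018, -0.0467, 0, 0.092, 0, 0, 0, -0.018, -0.0467, 0, 0.092, 0, 0, 0, -0.018, -0.0467, 0, 0.092, 0, 0, 0, -0.018, -0.0467, 0, 0.092, 0, 0, 0, -0.018, -0.0467, 0, 0.092, 0, 0, 0, -0.018, -0.0467, 0, 0.092]

```text
t: 2.55
eef_pos: [0.5248, -0.3477, 0.2146]
tool_rot: [0.16, 0.987, -0.001, 0.0]
contact_force: [0.5, -0.7, -0.6]
opening: 0.092
grasp_force: 0.0
```

>>> jog_arm:
  rows: [0, 0, 0.15, 0, 0, 0, 0.092, 0, 0, 0.15, 0, 0, 0, 0.092, 0, 0, 0.15, 0, 0, 0, 0.092, 0, 0, 0.15, 0, 0, 0, 0.092, 0, 0, 0.15, 0, 0, 0, 0.092, 0, 0, 0.15, 0, 0, 0, 0.092, 0, 0, 0.15, 0, 0, 0, 0.092, 0, 0, 0.15, 0, 0, 0, 0.092, 0, 0, 0.15, 0, 0, 0, 0.092, 0, 0, 0.15, 0, 0, 0, 0.092]

```text
t: 3.55
eef_pos: [0.525, -0.3454, 0.2145]
tool_rot: [0.792, 0.61, -0.0, 0.001]
contact_force: [-0.3, -0.3, 0.9]
opening: 0.092
grasp_force: 0.0
```

>>> jog_arm:
  rows: [0, 0, 0.15, 0, 0, 0, 0.092, 0, 0, 0.15, 0, 0, 0, 0.092, 0, 0, 0.15, 0, 0, 0, 0.092, 0, 0, 0.15, 0, 0, 0, 0.092, 0, 0, 0.15, 0, 0, 0, 0.092, 0, 0, 0.15, 0, 0, 0, 0.092, 0, 0, 0.15, 0, 0, 0, 0.092, 0, 0, 0.15, 0, 0, 0, 0.092, 0, 0, 0.15, 0, 0, 0, 0.092, 0, 0, 0, 0, 0, 0, 0.092]

```text
t: 4.55
eef_pos: [0.525, -0.3456, 0.2145]
tool_rot: [1.0, -0.016, 0.0, 0.001]
contact_force: [-1.0, 0.7, -0.5]
opening: 0.0922
grasp_force: 0.0
```

```bash
python3 - <<'E'
from h import *
np.set_printoptions(precision=4,suppress=True)
print(bot.get_state()['joint_positions'])
c=cam('wrist');im=optics.get_image('wrist')[:,:,::-1];np.save('w2.npy',c,allow_pickle=True)
im=cv2.resize(im,(768,576),interpolation=cv2.INTER_CUBIC)
a=cam('wrist');print(proj(a,[[.577,-.348,.12],[.577,-.348,.1]])*1.5,need([.577,-.348,.2],[1,0,0,0]))
cv2.imwrite('pics/w2.png',im)
E
```

```text
[-0.584   0.358   1.6263 -0.001   1.1565  1.02  ]
[[386.2247 191.5375]
 [386.0735 189.4899]] (array([0.0522, 0.0008, 0.0145]), array([ 0.001 , -0.    , -0.0274]))
```

View pics/w2.png

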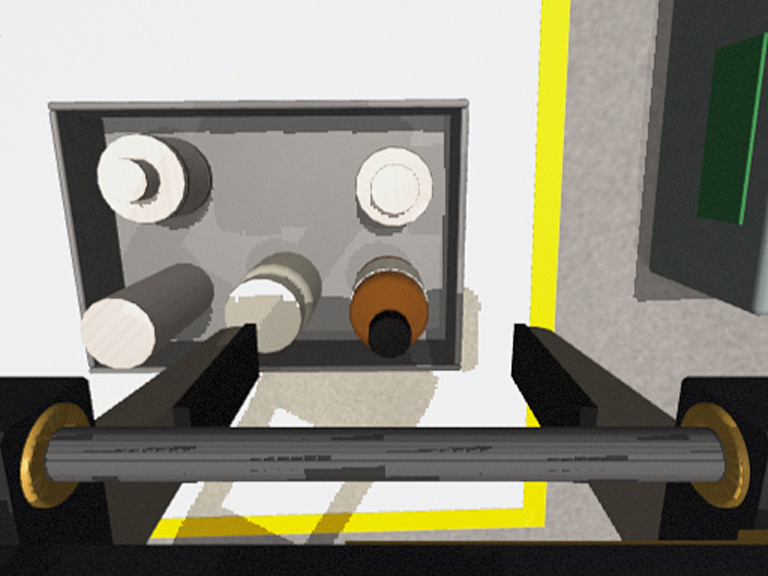

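The canister's knob is centred at (395,187), with the crate's right rim at x≈467. The neighbour, the amber bottle, is at (390,330).

```bash
python3 - <<'E'
from h import *
np.set_printoptions(precision=4,suppress=True)
w=np.load('w2.npy',allow_pickle=True).item()
k=onz(w,(395/1.5,187.5/1.5),.12);print(k,onz(w,(394/1.5,186/1.5),.1))
print('rim',[onz(w,(u/1.5,v/1.5),.06) for u,v in((467,100),(461,369),(50,104),(92,370))])
s=bot.get_state();print(need([k[0],k[1],.067]),s['eef_pos'])
E
```

```text
[ 0.579  -0.3528  0.12  ] [ 0.5788 -0.3526  0.1   ]
rim [array([ 0.6274, -0.3997,  0.06  ]), array([ 0.4498, -0.3966,  0.06  ]), array([ 0.6335, -0.1432,  0.06  ]), array([ 0.4577, -0.139 ,  0.06  ])]
(array([0.0542, 0.0054, 0.1475]), None) [ 0.5249 -0.3458  0.2145]
```

>>> jog_arm:
  rows: [0, 0, 0, 0.027, 0.002, 0, 0.072, 0, 0, 0, 0.027, 0.002, 0, 0.072, 0, 0, 0, 0, 0, 0.04, 0.072, 0, 0, 0, 0, 0, 0.04, 0.072, 0, 0, 0, 0, 0, 0.04, 0.072, 0, 0, 0, 0, 0, 0.0265, 0.072, 0, 0, 0, 0, 0, 0, 0.072, 0, 0, 0, 0, 0, 0, 0.03, 0, 0, 0, 0, 0, 0, 0.03, 0, 0, 0, 0, 0, 0, 0.03, 0, 0, 0, 0, 0, 0, 0.03, 0, 0, 0, 0, 0, 0, 0.03]
  grip_n: 30

```text
t: 5.8
eef_pos: [0.5794, -0.3532, 0.0698]
tool_rot: [1.0, -0.016, 0.001, 0.0]
contact_force: [0.3, 1.7, 6.4]
opening: 0.0433
grasp_force: 30.0
```

>>> jog_arm:
  rows: [0, 0, 0, 0, 0, -0.03, 0.03, 0, 0, 0, 0, 0, -0.045, 0.03, 0, 0, 0, 0, 0, -0.045, 0.03, 0, 0, 0, 0, 0, 0, 0.03, 0, 0, 0, -0.0025, -0.045, 0, 0.03, 0, 0, 0, -0.0025, -0.045, 0, 0.03, 0, 0, 0, -0.0025, -0.045, 0, 0.03, 0, 0, 0, -0.0025, -0.045, 0, 0.03, 0, 0, 0, -0.0025, -0.045, 0, 0.03, 0, 0, 0, -0.0025, -0.045, 0, 0.03, 0, 0, 0, -0.0025, -0.045, 0, 0.03, 0, 0, 0, -0.0025, -0.043, 0, 0.03]

```text
t: 7.0
eef_pos: [0.5692, 0.0073, 0.1875]
tool_rot: [1.0, -0.016, -0.0, 0.0]
contact_force: [0.9, 0.1, -2.4]
opening: 0.0431
grasp_force: 30.0
```

>>> jog_arm:
  rows: [0, 0, 0, 0, 0, 0.05, 0.03, 0, 0, 0, 0, 0, 0.04, 0.03, 0, 0, 0, 0, 0, 0.02, 0.03, 0, 0, 0, 0, 0, 0, 0.03, 0, 0, 0, 0, 0, 0, 0.03, 0, 0, 0, 0, 0, 0, 0.03]

```text
t: 7.6
eef_pos: [0.5711, 0.0054, 0.0795]
tool_rot: [1.0, -0.016, 0.001, -0.0]
contact_force: [0.7, 0.4, -1.5]
opening: 0.0434
grasp_force: 30.0
```

```bash
python3 - <<'E'
from h import *
c=cam('side');im=optics.get_image('side')[:,:,::-1]
cv2.imwrite('pics/s2.png',cv2.resize(im[120:360,180:420],(600,600),interpolation=cv2.INTER_CUBIC))
s=bot.get_state();print(s['contact_force'],s['grasp_force'],s['opening'],s['eef_pos'])
E
```

```text
[ 0.51288105  0.87000788 -1.24895186] 29.97727644167753 0.04334840372295899 [0.57116662 0.00540798 0.07962893]
```

View pics/s2.png

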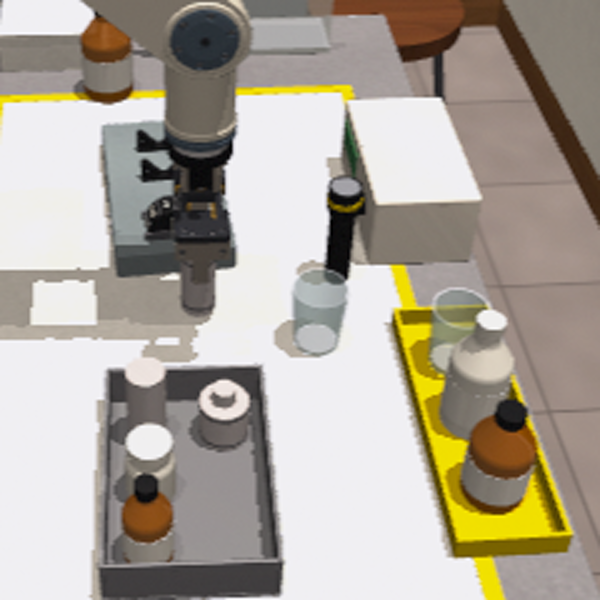

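The canister hangs upright in the gripper at (197,290), its bottom still about 15 mm up. The other containers are undisturbed.

>>> jog_arm:
  rows: [0, 0, 0, 0, 0, 0.008, 0.03, 0, 0, 0, 0, 0, 0.004, 0.03, 0, 0, 0, 0, 0, 0.002, 0.03, 0, 0, 0, 0, 0, 0, 0.03]

```text
t: 8.05
eef_pos: [0.5702, 0.0056, 0.0648]
tool_rot: [1.0, -0.016, 0.0, -0.0]
contact_force: [-2.7, 0.1, 6.5]
opening: 0.0433
grasp_force: 30.0
```

>>> jog_arm:
  rows: [0, 0, 0, 0, 0, 0.0015, 0.03, 0, 0, 0, 0, 0, 0, 0.03]

```text
t: 8.25
eef_pos: [0.5707, 0.0057, 0.0646]
tool_rot: [1.0, -0.016, 0.001, -0.0]
contact_force: [-5.0, 1.2, 20.8]
opening: 0.0435
grasp_force: 30.0
```

>>> jog_arm:
  rows: [0, 0, 0, 0, 0, -0.001, 0.03, 0, 0, 0, 0, 0, 0, 0.075, 0, 0, 0, 0, 0, 0, 0.075, 0, 0, 0, 0, 0, 0, 0.075, 0, 0, 0, 0, 0, -0.03, 0.075, 0, 0, 0, 0, 0, -0.05, 0.075, 0, 0, 0, 0, 0, -0.05, 0.075]

```text
t: 8.95
eef_pos: [0.5692, 0.0055, 0.1942]
tool_rot: [1.0, -0.016, -0.001, 0.0]
contact_force: [1.3, 0.3, 0.8]
opening: 0.0753
grasp_force: 0.0
```

>>> jog_arm:
  rows: [0, 0, -0.15, 0, 0, 0, 0.08, 0, 0, -0.15, 0, 0, 0, 0.08, 0, 0, -0.15, 0, 0, 0, 0.08, 0, 0, -0.15, 0, 0, 0, 0.08, 0, 0, -0.15, 0, 0, 0, 0.08, 0, 0, -0.15, 0, 0, 0, 0.08, 0, 0, -0.15, 0, 0, 0, 0.08, 0, 0, -0.15, 0, 0, 0, 0.08, 0, 0, -0.15, 0, 0, 0, 0.08, 0, 0, -0.15, 0, 0, 0, 0.08, 0, 0, -0.10, 0, 0, 0, 0.08]

```text
t: 10.05
eef_pos: [0.5699, 0.0055, 0.1933]
tool_rot: [0.706, 0.708, -0.0, -0.0]
contact_force: [-0.9, 1.3, 0.3]
opening: 0.0798
grasp_force: 0.0
```

>>> jog_arm:
  rows: [0, 0.14, 0, 0, 0, 0, 0.08, 0, 0.14, 0, 0, 0, 0, 0.08, 0, 0.14, 0, 0, 0, 0, 0.08, 0, 0.14, 0, 0, 0, 0, 0.08, 0, 0.14, 0, 0, 0, 0, 0.08, 0, 0.14, 0, 0, 0, 0, 0.08, 0, 0.12, 0, 0, 0, 0, 0.08, 0, 0, 0, 0, 0, -0.05, 0.08, 0, 0, 0, 0, 0, -0.04, 0.08, 0, 0, 0, 0, 0, 0, 0.08]

```text
t: 11.05
eef_pos: [0.5714, -0.0724, 0.2469]
tool_rot: [0.629, 0.626, 0.328, -0.323]
contact_force: [1.5, -0.0, 0.1]
opening: 0.0804
grasp_force: 0.0
```

```bash
python3 - <<'E'
from h import *
np.set_printoptions(precision=4,suppress=True)
s=bot.get_state();print(s['joint_positions'])
u=np.deg2rad(35);q=Ro.from_matrix(np.array([[0,np.sin(u),np.cos(u)],[1,0,0],[0,np.cos(u),-np.sin(u)]]).T).as_quat()
print(Ro.from_quat(s['tool_rot']).as_matrix(),need([.571,.021,.049],q))
a,b=cam('scene'),cam('side');ims=[]
for n,c in(('scene',a),('side',b)):
    im=optics.get_image(n)[:,:,::-1];p=proj(c,[.571,.0055,.06])[0].astype(int);y,x=max(p[1]-50,0),p[0]-50
    print(n,x,y,proj(c,[[.571,.0055,.115],[.571,.0055,0]]));ims.append(cv2.resize(im[y:y+100,x:x+100],(400,400),interpolation=cv2.INTER_CUBIC))
cv2.imwrite('pics/s3.png',np.hstack(ims))
E
```

```text
[-0.5743  0.5529  1.6081  0.7632  1.6143 -0.7968]
[[ 0.0007  1.      0.0075]
 [ 0.5756 -0.0065  0.8177]
 [ 0.8177  0.0038 -0.5756]] (array([-0.1081, -0.0018,  0.1902]), array([ 0.0075,  0.0025, -0.0007]))
scene 183 156 [[233.4265 196.313 ]
 [234.5281 216.3241]]
side 209 181 [[260.0218 218.1884]
 [259.9036 245.4153]]
```

View pics/s3.png

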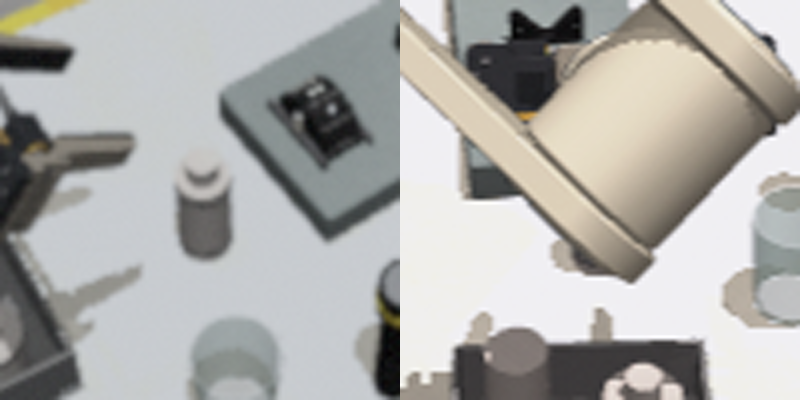

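>>> jog_arm:
  rows: [0, 0, 0, -0.036, 0, 0, 0.08, 0, 0, 0, -0.036, 0, 0, 0.08, 0, 0, 0, -0.036, -0.002, 0, 0.08, 0, 0, 0, 0, 0, 0.04, 0.08, 0, 0, 0, 0, 0, 0.04, 0.08, 0, 0, 0, 0, 0, 0.04, 0.08, 0, 0, 0, 0, 0, 0.04, 0.08, 0, 0, 0, 0, 0, 0.03, 0.08, 0, 0, 0, 0, 0, 0, 0.08]

```text
t: 12.05
eef_pos: [0.5647, 0.0303, 0.0453]
tool_rot: [0.627, 0.626, 0.325, -0.329]
contact_force: [-0.6, 0.2, -0.1]
opening: 0.0801
grasp_force: 0.0
```

>>> jog_arm:
  rows: [0, 0, 0, 0, 0, 0, 0.03, 0, 0, 0, 0, 0, 0, 0.03, 0, 0, 0, 0, 0, 0, 0.03, 0, 0, 0, 0, 0, 0, 0.03, 0, 0, 0, 0, 0, 0, 0.03]
  grip_n: 35

```text
t: 12.55
eef_pos: [0.5683, 0.0249, 0.0481]
tool_rot: [0.628, 0.626, 0.327, -0.326]
contact_force: [0.4, -0.3, 0.5]
opening: 0.0432
grasp_force: 35.0
```

```bash
python3 - <<'E'
from h import *
from scipy.optimize import least_squares as L
np.set_printoptions(precision=4,suppress=True)
s=bot.get_state();np.savez('grasp.npz',p=s['eef_pos'],q=s['tool_rot']);print(s['eef_pos'])
w=np.load('w1.npy',allow_pickle=True).item()
P=np.array([[-.08,-.15,.04],[-.08,.15,.04],[.08,.15,.04],[-.032,10e-3,.071],[.032,.01,.071],[-.032,.08,.071],[.032,.08,.071]])
o=np.array([(209,291),(601,129),(672,336),(441,268),(473,358),(541,232),(574,318)])/1.5
f=lambda p:(proj(w,ctr(p[:3],P)+[0,0,p[3] if len(p)>3 else 0])-o).ravel()
for x0 in([.54,.23,.05],[.54,.23,.05,0]):
    r=L(f,x0,loss='soft_l1');print(r.x,f(r.x).reshape(-1,2).tolist(),ctr(r.x[:3],[0,.045,.076]))
    if len(x0)==3:np.save('ctr.npy',r.x)
E
```

```text
[0.5683 0.0249 0.0481]
[0.5354 0.2303 0.0609] [[-6.337732420177758, -1.513182869434246], [-0.3235930832628924, -3.9643559680857265], [0.5438940029121682, 0.1783333846200037], [-1.2740658309423907, 1.9419916275719515], [1.0131411635887844, 1.5016571136609684], [0.3776255791138965, -1.6744217064800182], [0.5806531071569339, 1.8828910493851652]] [[0.5326 0.2752 0.076 ]]
[ 0.5377  0.2326  0.0603 -0.0092] [[-0.4512575814598563, -1.4832538771537713], [-1.266235153412424, -0.8144785686612721], [-1.6527510066406421, -0.4112689204883395], [0.7103499760895033, 2.4104149330130156], [2.264981826658243, 0.3342698564616171], [0.452126858431825, -0.37380114374374784], [-0.0009731306758453684, 1.4726023237084576]] [[0.535  0.2775 0.076 ]]
```

>>> jog_arm:
  rows: [0, 0, 0, 0.041, 0, -0.029, 0.03, 0, 0, 0, 0.041, 0, -0.029, 0.03, 0, 0, 0, 0.041, 0, -0.029, 0.03, 0, 0, 0, 0, 0, 0, 0.03, 0, 0, 0, 0, 0, 0, 0.03]

```text
t: 13.05
eef_pos: [0.5684, 0.0242, 0.1984]
tool_rot: [0.628, 0.627, 0.327, -0.325]
contact_force: [-0.3, 0.1, -2.5]
opening: 0.043
grasp_force: 35.0
```

>>> jog_arm:
  rows: [0, -0.15, 0, 0, 0, 0, 0.03, 0, -0.15, 0, 0, 0, 0, 0.03, 0, -0.15, 0, 0, 0, 0, 0.03, 0, -0.15, 0, 0, 0, 0, 0.03, 0, -0.15, 0, 0, 0, 0, 0.03, 0, -0.15, 0, 0, 0, 0, 0.03, 0, -0.15, 0, 0, 0, 0, 0.03, 0, -0.15, 0, 0, 0, 0, 0.03, 0, -0.15, 0, 0, 0, 0, 0.03, 0, -0.15, 0, 0, 0, 0, 0.03, 0, -0.071, 0, 0, 0, 0, 0.03, 0, 0, 0, 0, 0, 0, 0.03]

```text
t: 14.25
eef_pos: [0.5665, 0.0263, 0.194]
tool_rot: [0.673, 0.675, -0.216, 0.211]
contact_force: [0.2, 1.2, -2.6]
opening: 0.0428
grasp_force: 35.0
```

```bash
cat >> h.py <<'E'
def layneed(cr,yaw,yc=.0055,h=0.,xc=None):
    "tool-axis motion that brings the canister into the cradle (h above it)"
    g=np.load('grasp.npz');G=Ro.from_quat(g['q']);xc=g['p'][0] if xc is None else xc
    mid=G.inv().apply(np.array([xc,yc,.0475])-g['p'])       # can_mid in tool
    # canister frame in tool: world axes at grasp -> wanted: up->counter +y, x->counter x
    C=Ro.from_euler('z',yaw)*Ro.from_euler('x',-np.pi/2)
    q=C*G;pos=np.array(cr)+[0,0,h]-q.apply(mid)
    return mid,pos,need(pos,q.as_quat())
E
python3 - <<'E'
from h import *
np.set_printoptions(precision=4,suppress=True)
print(layneed([.534,.276,.076],.057,h=.07));print(bot.get_state()['joint_positions'])
E
```

```text
(array([-0.0116,  0.0001, -0.0155]), array([0.534 , 0.2766, 0.1266]), (array([ 0.2436, -0.0319, -0.0889]), array([-0.0414,  0.0026, -0.0405])))
[ 0.387   0.4278  1.7315 -0.5844  1.2984  0.637 ]
```

>>> jog_arm:
  rows: [0, 0, 0, 0.0406, -0.0053, -0.0148, 0.03, 0, 0, 0, 0.0406, -0.0053, -0.0148, 0.03, 0, 0, 0, 0.0406, -0.0053, -0.0148, 0.03, 0, 0, 0, 0.0406, -0.0053, -0.0148, 0.03, 0, 0, 0, 0.0406, -0.0053, -0.0148, 0.03, 0, 0, 0, 0.0406, -0.0053, -0.0148, 0.03, -0.0414, 0.0026, -0.0405, 0, 0, 0, 0.03, 0, 0, 0, 0, 0, 0, 0.03, 0, 0, 0, 0, 0, 0, 0.03]

```text
t: 15.15
eef_pos: [0.5369, 0.2742, 0.1304]
tool_rot: [0.658, 0.691, -0.203, 0.22]
contact_force: [0.0, -0.2, -1.4]
opening: 0.0431
grasp_force: 35.0
```

```bash
python3 - <<'E'
from h import *
np.set_printoptions(precision=4,suppress=True)
print(layneed([.534,.276,.076],.057,h=.04))
a,b=cam('scene'),cam('side');ims=[]
for n,c in(('scene',a),('side',b)):
    im=optics.get_image(n)[:,:,::-1];p=proj(c,[.534,.24,.08])[0].astype(int);y,x=max(p[1]-50,0),p[0]-50
    print(n,x,y,(proj(c,ctr([.5365,.231,.057],[[0,-.0025,.146],[0,.0925,.146],[0,.1125,.146],[-.032,.016,.071],[.032,.016,.071],[.032,.074,.071],[-.032,.004,.071],[.032,.004,.071],[.032,.086,.071]]))-[x,y])*4)
    ims.append(cv2.resize(im[y:y+100,x:x+100],(400,400),interpolation=cv2.INTER_CUBIC))
cv2.imwrite('pics/s4.png',np.hstack(ims))
E
```

```text
(array([-0.0116,  0.0001, -0.0155]), array([0.534 , 0.2766, 0.0966]), (array([ 0.0214, -0.0031,  0.0262]), array([ 0.0011, -0.0028, -0.0077])))
scene 238 114 [[200.609  156.4182]
 [291.9769 106.2163]
 [310.6245  95.9704]
 [187.2269 181.6045]
 [234.5467 230.2817]
 [288.1466 199.4412]
 [176.0386 187.8072]
 [223.2523 236.7804]
 [299.0358 193.1758]]
side 195 131 [[202.4878 147.8165]
 [192.1209  86.243 ]
 [190.057   73.9846]
 [165.2509 209.104 ]
 [238.3776 204.0808]
 [231.2198 165.811 ]
 [166.3636 217.3539]
 [239.9085 212.2659]
 [229.7869 158.1502]]
```

View pics/s4.png

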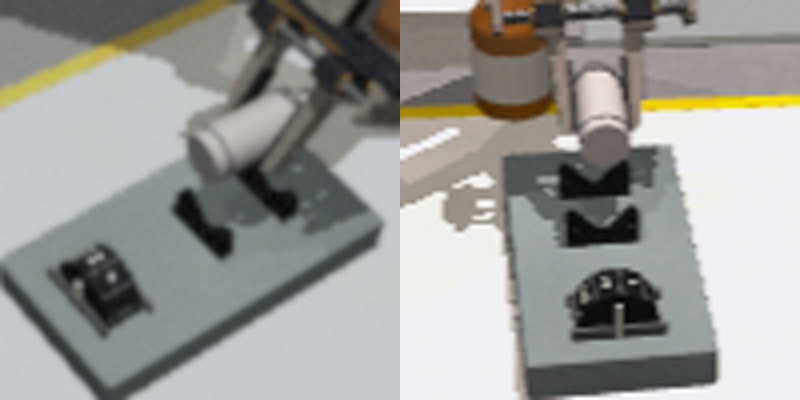

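The canister lies horizontally above the saddles with its knob end away from the wheel. Its bottom-disc centre is at (208,155) in the scene crop and (205,143) in the side crop.

```bash
python3 - <<'E'
from h import *
np.set_printoptions(precision=4,suppress=True)
a,b=cam('scene'),cam('side')
X=tri(a,(238+208/4-.4,114+155/4-.4),b,(195+205/4-.4,131+143/4-.4));print('disc',X)
g=np.load('grasp.npz');s=bot.get_state();print(s['eef_pos'])
T=Ro.from_quat(s['tool_rot']);G=Ro.from_quat(g['q'])
for yc in(.0055,.009):
  print(yc,s['eef_pos']+T.apply(G.inv().apply(np.array([.5683,yc,0.])-g['p'])), 'axis',(T*G.inv()).apply([0,0,1]))
# s1/s2 saddle centres
for u,v in(((208,215),(201.5,209)),):
  print('sad1',tri(a,(238+u[0]/4-.4,114+u[1]/4-.4),b,(195+v[0]/4-.4,131+v[1]/4-.4)), ctr([.5365,.231,.057],[0,.01,.071]))
print(layneed([.534,.276,.076],.057,h=.02))
E
```

```text
disc [0.5379 0.233  0.149 ]
[0.5374 0.2742 0.1309]
0.0055 [0.5397 0.2261 0.1501] axis [-0.0507  0.9987  0.0031]
0.009 [0.5397 0.2261 0.1466] axis [-0.0507  0.9987  0.0031]
sad1 [0.5357 0.2432 0.0699] [[0.5359 0.241  0.071 ]]
(array([-0.0116,  0.0001, -0.0155]), array([0.534 , 0.2766, 0.0766]), (array([ 0.0331, -0.0038,  0.043 ]), array([ 0.0018, -0.0031, -0.0089])))
```

>>> jog_arm:
  rows: [0, 0, 0, 0.0126, -0.0013, 0.0165, 0.03, 0, 0, 0, 0.0126, -0.0013, 0.0165, 0.03, 0.002, -0.003, -0.009, 0.0126, -0.0013, 0.0165, 0.03, 0, 0, 0, 0, 0, 0, 0.03, 0, 0, 0, 0, 0, 0, 0.03]

```text
t: 15.75
eef_pos: [0.5331, 0.2774, 0.0673]
tool_rot: [0.654, 0.694, -0.206, 0.221]
contact_force: [-0.5, 0.4, -0.9]
opening: 0.043
grasp_force: 35.0
```

```bash
python3 - <<'E'
from h import *
np.set_printoptions(precision=4,suppress=True)
m,pos,n=layneed([.534,.276,.076],.057,h=.012);print(n)
ims=[]
c=cam('wrist');im=optics.get_image('wrist')[:,:,::-1];cv2.imwrite('pics/w5full.png',im)
b=cam('side');ib=optics.get_image('side')[:,:,::-1]
X=ctr([.5365,.231,.057],[[0,-.0025,.088],[0,.0925,.088],[0,.1125,.088],[-.032,.004,.071],[.032,.004,.071],[-.032,.086,.071],[.032,.086,.071],[-.08,.15,.04],[.08,.15,.04]])
print('wrist',proj(c,X));x,y=213,148
print('side',(proj(b,X)-[x,y])*5)
cv2.imwrite('pics/w5.png',np.hstack([cv2.resize(im,(480,360)),cv2.resize(ib[y:y+72,x:x+64],(320,360),interpolation=cv2.INTER_CUBIC)]))
E
```

```text
(array([-0.0015,  0.0008, -0.0006]), array([0.0001, 0.0024, 0.0032]))
wrist [[255.0192 304.8246]
 [255.129  210.2385]
 [255.169  175.764 ]
 [204.4392 274.3766]
 [305.5986 274.3777]
 [183.6297 188.8928]
 [326.5441 189.0286]
 [ 35.4924   8.7821]
 [474.0994  10.0659]]
side [[164.5221 169.3419]
 [151.7914  91.0182]
 [149.2537  75.4052]
 [117.9545 186.6924]
 [209.8856 180.3324]
 [108.76   118.5214]
 [197.2336 112.6877]
 [ 39.2788 107.4303]
 [251.6883  93.5811]]
```

View pics/w5.png

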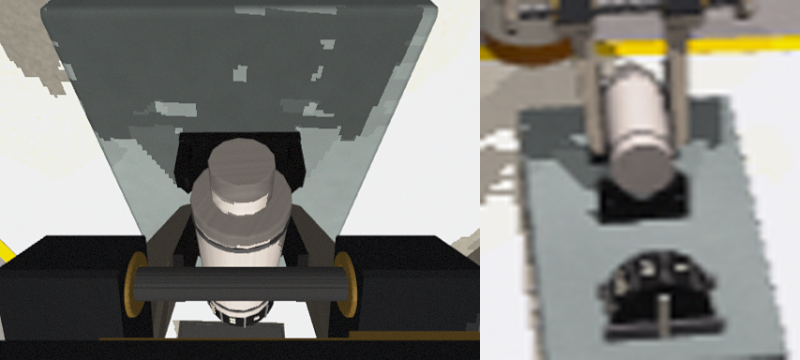

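```bash
python3 - <<'E'
from h import *
np.set_printoptions(precision=2,suppress=True)
im=cv2.imread('pics/w5full.png')
a=cv2.convertScaleAbs(im[120:350,165:345],alpha=1.6,beta=30)
cv2.imwrite('pics/w5z.png',cv2.resize(a,None,fx=2.6,fy=2.6,interpolation=cv2.INTER_CUBIC))
c=cam('wrist')
print((proj(c,ctr([.5365,.231,.057],[[-.032,.086,.04],[.032,.086,.04],[-.032,.086,.071],[.032,.086,.071],[-.032,.074,.071],[.032,.074,.071]]))))
print(proj(c,ctr([.5365,.231,.057],[[-.022,.0925,.088],[.022,.0925,.088],[0,.0925,.11],[0,.0925,.066],[0,.1125,.101],[0,.1125,.075],[-.013,.1125,.088],[.013,.1125,.088]])))
E
```

```text
[[191.05 142.28]
 [315.66 142.27]
 [182.46 187.47]
 [323.97 187.36]
 [186.54 204.11]
 [320.08 203.97]]
[[198.65 208.27]
 [307.57 208.15]
 [253.02 256.37]
 [253.27 169.42]
 [252.84 201.95]
 [253.04 149.46]
 [216.71 173.85]
 [289.14 173.81]]
```

View pics/w5z.png

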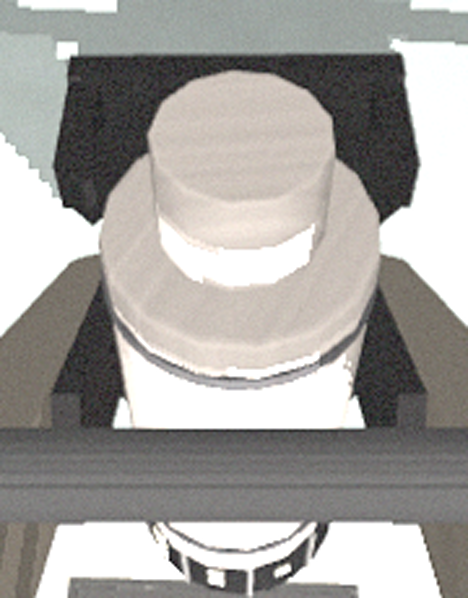

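The wrist crop shows saddle 2's foot at native (192,142)–(320,141), which matches the prediction. The knob face is centred at (258,172). Relative to the saddles the canister is about 1.5 mm too far along +y and 1 mm too far in x, so I will correct this and lower it.

>>> jog_arm:
  rows: [0, 0, 0, 0.001, -0.0005, 0.0025, 0.03, 0, 0, 0, 0.002, -0.0005, 0.0035, 0.03, 0, 0, 0, 0.0012, 0, 0.0016, 0.03, 0, 0, 0, 0, 0, 0, 0.03, 0, 0, 0, 0, 0, 0, 0.03]

```text
t: 16.35
eef_pos: [0.5327, 0.2769, 0.0599]
tool_rot: [0.654, 0.694, -0.205, 0.221]
contact_force: [0.6, -0.5, -2.3]
opening: 0.0431
grasp_force: 35.0
```

```bash
python3 - <<'E'
from h import *
np.set_printoptions(precision=4,suppress=True)
print(layneed([.534,.275,.076],.057)[2])
E
```

```text
(array([0.0008, 0.0011, 0.0035]), array([0.0017, 0.0006, 0.0019]))
```

>>> jog_arm:
  rows: [0, 0, 0, 0.0011, 0, 0.0016, 0.03, 0, 0, 0, 0, 0, 0, 0.03, 0, 0, 0, 0.0005, 0, 0.0008, 0.03, 0, 0, 0, 0, 0, 0, 0.03]

```text
t: 16.75
eef_pos: [0.5331, 0.277, 0.0578]
tool_rot: [0.654, 0.694, -0.205, 0.221]
contact_force: [-0.9, 0.9, 3.9]
opening: 0.0432
grasp_force: 35.0
```

>>> jog_arm:
  rows: [0, 0, 0, 0.0005, 0, 0.0008, 0.03, 0, 0, 0, 0, 0, 0, 0.03]

```text
t: 16.95
eef_pos: [0.5332, 0.277, 0.0577]
tool_rot: [0.654, 0.694, -0.205, 0.221]
contact_force: [-3.1, 0.5, 9.8]
opening: 0.0429
grasp_force: 35.0
```

>>> jog_arm:
  rows: [0, 0, 0, 0, 0, 0, 0.04, 0, 0, 0, 0, 0, 0, 0.04, 0, 0, 0, 0, 0, 0, 0.06, 0, 0, 0, 0, 0, 0, 0.065, 0, 0, 0, 0, 0, 0, 0.065, 0, 0, 0, 0, 0, -0.03, 0.065, 0, 0, 0, 0, 0, -0.04, 0.065, 0, 0, 0, 0, 0, -0.04, 0.065, 0, 0, 0, 0, 0, 0, 0.065]
  grip_n: 4

```text
t: 17.85
eef_pos: [0.5303, 0.3439, 0.1502]
tool_rot: [0.655, 0.694, -0.201, 0.221]
contact_force: [0.9, 0.3, 0.4]
opening: 0.0647
grasp_force: 0.0
```

```bash
python3 - <<'E'
from h import *
np.set_printoptions(precision=4,suppress=True)
s=bot.get_state();print(s['eef_pos'],s['joint_positions'])
c=cam('wrist');im=optics.get_image('wrist')[:,:,::-1];cv2.imwrite('pics/w6full.png',im)
b=cam('side');ib=optics.get_image('side')[:,:,::-1]
P=ctr([.5365,.231,.057],[[0,-.0025,.076],[0,.0925,.076],[0,.1125,.076],[-.032,.086,.04],[.032,.086,.04],[-.032,.016,.071],[.032,.016,.071],[0,-.1,.08]])
print(proj(c,P));x,y=205,148
print((proj(b,P)-[x,y])*5)
cv2.imwrite('pics/w6.png',np.hstack([cv2.resize(im,(480,360)),cv2.resize(ib[y:y+72,x:x+64],(320,360),interpolation=cv2.INTER_CUBIC)]))
E
```

```text
[0.5303 0.3439 0.1502] [ 0.8149  0.6663  1.4214 -0.4361  1.4984  0.8878]
[[253.293  235.8721]
 [253.0594 163.8528]
 [252.9919 143.0551]
 [214.0699 139.1604]
 [291.7377 138.9843]
 [218.3845 220.2035]
 [288.0188 219.877 ]
 [253.4571 285.7395]]
[[204.8061 183.3305]
 [192.1217 104.7515]
 [189.5925  89.0835]
 [150.1145 153.3663]
 [237.5408 147.4576]
 [156.5636 176.38  ]
 [247.972  170.101 ]
 [219.0268 267.1615]]
```

View pics/w6.png

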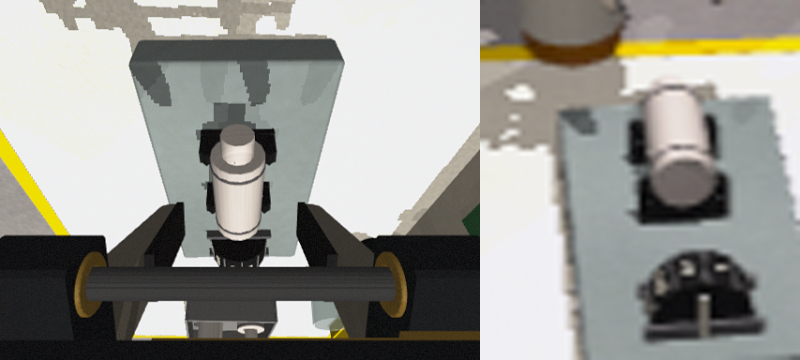

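```bash
python3 - <<'E'
from h import *
np.set_printoptions(precision=2,suppress=True,linewidth=200)
g=cv2.cvtColor(cv2.imread('pics/w6full.png'),cv2.COLOR_BGR2GRAY).astype(int)
print('knob col 252',g[124:186,252].tolist())
print('saddle L col 220',g[128:150,220].tolist());print('saddle R col 287',g[128:150,287].tolist())
print('row 150',g[150,205:300].tolist())
for c_ in(230,252,276):print('bottom col',c_,g[225:275,c_].tolist())
c=cam('wrist');p=[.5365,.231,.057]
print(proj(c,ctr(p,[[0,.1125,.063],[0,.1125,.089],[0,.0925,.098],[0,.0925,.054],[0,-.0025,.098],[-.03,.086,.04],[.03,.086,.04],[-.022,.045,.076],[.022,.045,.076],[-.013,.1,.076],[.013,.1,.076]])))
E
```

```text
knob col 252 [84, 82, 85, 81, 81, 84, 82, 79, 96, 107, 105, 105, 105, 103, 102, 100, 106, 109, 105, 102, 105, 105, 109, 106, 106, 104, 104, 104, 109, 106, 96, 130, 211, 232, 229, 228, 231, 234, 233, 231, 226, 225, 227, 230, 229, 228, 227, 229, 230, 233, 235, 236, 191, 112, 102, 106, 107, 104, 107, 102, 104, 140]
saddle L col 220 [163, 161, 160, 128, 97, 99, 100, 98, 102, 75, 30, 1, 10, 14, 17, 21, 12, 0, 13, 18, 17, 18]
saddle R col 287 [158, 158, 159, 158, 161, 161, 150, 147, 154, 103, 7, 5, 15, 18, 27, 24, 10, 9, 13, 15, 18, 12]
row 150 [164, 164, 162, 163, 166, 167, 167, 166, 102, 7, 11, 7, 15, 5, 21, 15, 8, 18, 17, 18, 14, 17, 20, 18, 12, 9, 19, 8, 13, 45, 92, 127, 133, 127, 108, 102, 106, 106, 105, 106, 107, 100, 104, 102, 105, 104, 102, 104, 102, 104, 105, 105, 105, 104, 104, 102, 105, 103, 108, 104, 103, 104, 110, 144, 169, 155, 132, 72, 32, 5, 11, 6, 15, 18, 22, 13, 14, 16, 10, 18, 16, 19, 17, 9, 10, 17, 12, 10, 61, 152, 166, 159, 161, 161, 163]
bottom col 230 [103, 106, 103, 96, 91, 85, 72, 80, 87, 127, 153, 153, 155, 155, 157, 160, 158, 158, 157, 160, 116, 42, 41, 46, 43, 44, 36, 60, 92, 97, 55, 8, 18, 13, 14, 14, 13, 9, 18, 15, 5, 15, 15, 16, 21, 18, 16, 60, 84, 61]
bottom col 252 [226, 225, 225, 224, 226, 224, 226, 225, 225, 226, 225, 226, 227, 227, 225, 226, 224, 226, 227, 224, 227, 228, 208, 126, 71, 134, 208, 226, 225, 228, 207, 122, 0, 12, 11, 5, 14, 18, 20, 11, 15, 12, 14, 17, 15, 12, 17, 9, 15, 21]
bottom col 276 [159, 152, 155, 153, 150, 147, 148, 147, 143, 139, 120, 86, 62, 79, 112, 132, 135, 142, 157, 145, 85, 39, 43, 46, 41, 43, 42, 74, 97, 85, 39, 15, 20, 16, 22, 17, 12, 14, 5, 17, 16, 10, 9, 7, 22, 23, 23, 48, 68, 73]
[[256.12 130.29]
 [256.28 155.63]
 [256.23 186.43]
 [255.98 143.56]
 [255.84 257.46]
 [218.71 138.25]
 [293.03 138.25]
 [229.33 204.89]
 [282.46 204.83]
 [237.68 156.06]
 [274.58 156.06]]
```

Canister rows all match the cradle prediction within about 1 px, and it is resting in both saddles with its knob away from the wheel. Next is the wheel.

>>> jog_arm:
  rows: [0, 0.15, 0, 0, 0, -0.02, 0.04, 0, 0.15, 0, 0, 0, 0, 0.02, 0, 0.15, 0, 0, 0, 0, 0, 0, 0.15, 0, 0, 0, 0, 0, 0, 0.012, 0, 0, 0, 0, 0, 0, 0, 0, 0, 0, 0, 0, 0, 0, 0, 0, 0, 0, 0]
  grip_n: 20

```text
t: 18.65
eef_pos: [0.5275, 0.3512, 0.1614]
tool_rot: [0.686, 0.728, -0.0, 0.002]
contact_force: [-0.2, -0.3, 0.3]
opening: 0.0111
grasp_force: 0.0
```

```bash
cat >> h.py <<'E'
PC=[.5375,.2315,.057]
def qdown():
    a=PC[2];y=[-np.sin(a),np.cos(a),0];x=[np.cos(a),np.sin(a),0]
    return Ro.from_matrix(np.array([y,x,[0,0,-1]]).T).as_quat()
def wneed(x,y,z):
    "to counter coords x,y at height z, tool down along the counter"
    return need(ctr(PC,[x,y,z])[0],qdown())
def dots(name='wrist'):
    c=cam(name);im=cv2.cvtColor(optics.get_image(name),cv2.COLOR_RGB2GRAY)
    ph,yy=np.meshgrid(np.linspace(-1.3,1.3,261),np.linspace(-.019,.019,77),indexing='ij')
    X=np.c_[.035*np.sin(ph.ravel()),-.1+yy.ravel(),.045+.035*np.cos(ph.ravel())]
    uv=proj(c,ctr(PC,X)).astype(np.float32)
    un=cv2.remap(im,uv[:,0].reshape(ph.shape),uv[:,1].reshape(ph.shape),cv2.INTER_LINEAR)
    n,_,st,ce=cv2.connectedComponentsWithStats((un>130).astype(np.uint8))
    return un,[(round(-1.3+.01*b,2),round(-19+.5*a,1),int(s[4])) for (a,b),s in list(zip(ce,st))[1:] if s[4]>15]
E
python3 - <<'E'
from h import *
np.set_printoptions(precision=4,suppress=True)
s=bot.get_state();print(s['eef_pos'],s['joint_positions'],wneed(-.013,-.1,.12))
E
```

```text
[0.5275 0.3512 0.1614] [ 0.5871  0.4181  1.6628 -0.0043  1.0601  0.5291] (array([-0.2199, -0.0106,  0.042 ]), array([0.0023, 0.0029, 0.0031]))
```

>>> jog_arm:
  rows: [0, 0, 0, -0.046, -0.0018, 0, 0, 0, 0, 0, -0.046, -0.0018, 0, 0, 0, 0, 0, -0.046, -0.0018, 0, 0, 0, 0, 0, -0.046, -0.0018, 0, 0, 0, 0, 0, -0.046, -0.0018, 0, 0, 0, 0, 0, -0.046, -0.0018, 0, 0, 0, 0, 0.003, 0, 0, 0, 0, 0, 0, 0, 0, 0, 0, 0]
  grip_n: 20

```text
t: 19.45
eef_pos: [0.5338, 0.0753, 0.1617]
tool_rot: [0.687, 0.727, 0.001, 0.001]
contact_force: [-0.2, -0.1, 0.2]
opening: 0.0007
grasp_force: 0.0
```

```bash
python3 - <<'E'
from h import *
np.set_printoptions(precision=4,suppress=True)
s=bot.get_state();print(s['eef_pos'],s['opening']);un,d=dots();print(d);cv2.imwrite('pics/un1.png',un)
print(wneed(-.013,-.1,.1))
E
```

```text
[0.5338 0.0753 0.1617] 0.0006743058789143167
[(np.float64(-1.29), np.float64(4.0), 23), (np.float64(-1.16), np.float64(18.8), 58), (np.float64(-1.15), np.float64(13.0), 33), (np.float64(-0.84), np.float64(0.0), 153), (np.float64(-0.84), np.float64(7.5), 163), (np.float64(-0.83), np.float64(-7.4), 147), (np.float64(-0.53), np.float64(5.7), 82), (np.float64(-0.21), np.float64(-3.7), 146), (np.float64(-0.21), np.float64(3.8), 146), (np.float64(0.11), np.float64(1.1), 264), (np.float64(0.44), np.float64(0.2), 156), (np.float64(0.99), np.float64(19.0), 62)]
(array([ 0.0549, -0.0006,  0.0618]), array([0.0027, 0.0003, 0.0007]))
```

>>> jog_arm:
  rows: [0, 0, 0, 0.0275, -0.0003, 0.02, 0, 0, 0, 0, 0.0275, -0.0003, 0.02, 0, 0, 0, 0, 0, 0, 0.022, 0, 0, 0, 0, 0, 0, 0.014, 0, 0, 0, 0, 0, 0, 0, 0, 0, 0, 0, 0, 0, 0, 0]

```text
t: 20.1
eef_pos: [0.5303, 0.1306, 0.0864]
tool_rot: [0.686, 0.727, 0.001, 0.001]
contact_force: [0.2, 0.1, 0.2]
opening: 0.0008
grasp_force: 0.0
```

>>> jog_arm:
  rows: [0, 0, 0, 0, 0, 0.003, 0, 0, 0, 0, 0, 0, 0, 0]

```text
t: 20.3
eef_pos: [0.5307, 0.13, 0.0839]
tool_rot: [0.687, 0.727, 0.002, 0.002]
contact_force: [-0.2, 0.8, -0.5]
opening: 0.0011
grasp_force: 0.0
```

>>> jog_arm:
  rows: [0, 0, 0, 0, 0, 0.0015, 0, 0, 0, 0, 0, 0, 0, 0]

```text
t: 20.5
eef_pos: [0.5304, 0.1299, 0.0821]
tool_rot: [0.687, 0.727, 0.002, 0.001]
contact_force: [-0.5, 0.4, -0.7]
opening: 0.0005
grasp_force: 0.0
```

>>> jog_arm:
  rows: [0, 0, 0, 0, 0, 0.0015, 0, 0, 0, 0, 0, 0, 0, 0]

```text
t: 20.7
eef_pos: [0.5302, 0.13, 0.0803]
tool_rot: [0.687, 0.727, 0.001, 0.001]
contact_force: [-0.2, 0.4, -0.1]
opening: 0.0002
grasp_force: 0.0
```

>>> jog_arm:
  rows: [0, 0, 0, 0, 0, 0.001, 0, 0, 0, 0, 0, 0, 0, 0]

```text
t: 20.9
eef_pos: [0.5306, 0.1301, 0.0799]
tool_rot: [0.687, 0.727, 0.002, 0.001]
contact_force: [-0.9, -1.5, 5.3]
opening: 0.0004
grasp_force: 2.9
```

>>> jog_arm:
  rows: [0, 0, 0, 0, 0, 0.0005, 0, 0, 0, 0, 0, 0, 0, 0]

```text
t: 21.1
eef_pos: [0.5309, 0.1301, 0.0798]
tool_rot: [0.687, 0.727, 0.002, 0.002]
contact_force: [-2.2, -0.9, 9.1]
opening: 0.0006
grasp_force: 4.9
```

>>> jog_arm:
  rows: [0, 0, 0, 0, 0.006, 0, 0, 0, 0, 0, 0, 0.007, 0, 0, 0, 0, 0, 0, 0.007, 0, 0, 0, 0, 0, 0, 0.006, 0, 0, 0, 0, 0, 0, 0, 0, 0]

```text
t: 21.6
eef_pos: [0.5574, 0.1317, 0.0793]
tool_rot: [0.687, 0.727, 0.002, 0.002]
contact_force: [1.9, 0.5, 6.5]
opening: 0.0005
grasp_force: 3.1
```

>>> jog_arm:
  rows: [0, 0, 0, 0, 0, -0.02, 0, 0, 0, 0, 0, 0, -0.03, 0, 0, 0, 0, -0.03, 0, -0.03, 0, 0, 0, 0, -0.03, 0, 0, 0, 0, 0, 0, 0, 0, 0, 0]

```text
t: 22.1
eef_pos: [0.5593, 0.0693, 0.1596]
tool_rot: [0.687, 0.726, 0.002, 0.002]
contact_force: [-0.4, 0.7, -0.3]
opening: 0.0005
grasp_force: 0.0
```

```bash
python3 - <<'E'
from h import *
np.set_printoptions(precision=4,suppress=True)
un,d=dots();print([tuple(map(float,x)) for x in d]);print(wneed(-.013,-.1,.08))
E
```

```text
[(-1.29, -7.2, 26.0), (-1.26, 14.8, 112.0), (-0.71, -3.8, 164.0), (-0.71, 3.7, 160.0), (-0.71, 11.5, 153.0), (-0.7, -11.1, 102.0), (-0.4, -0.0, 112.0), (-0.07, -7.3, 153.0), (-0.08, 0.2, 151.0), (-0.08, 7.7, 149.0), (0.25, -0.0, 246.0), (0.57, -3.3, 158.0), (0.57, 4.2, 155.0), (1.2, 18.9, 35.0), (1.21, 0.5, 177.0)]
(array([ 0.0619, -0.0256,  0.0788]), array([ 0.0037, -0.0002, -0.002 ]))
```

>>> jog_arm:
  rows: [0, 0, 0, 0.031, -0.0128, 0, 0, 0, 0, 0, 0.031, -0.0128, 0, 0, 0, 0, 0, 0, 0, 0.03, 0, 0, 0, 0, 0, 0, 0.03, 0, 0, 0, 0, 0, 0, 0.015, 0, 0, 0, 0, 0, 0, 0, 0, 0, 0, 0, 0, 0, 0.002, 0, 0, 0, 0, 0, 0, 0, 0]

```text
t: 22.95
eef_pos: [0.5307, 0.1324, 0.0823]
tool_rot: [0.687, 0.727, 0.002, 0.001]
contact_force: [-0.0, -0.5, 0.7]
opening: 0.0002
grasp_force: 0.0
```

>>> jog_arm:
  rows: [0, 0, 0, 0, 0, 0.001, 0, 0, 0, 0, 0, 0, 0, 0]

```text
t: 23.15
eef_pos: [0.5309, 0.1322, 0.0814]
tool_rot: [0.687, 0.727, 0.002, 0.002]
contact_force: [-0.1, -0.4, -0.6]
opening: 0.0006
grasp_force: 0.0
```

>>> jog_arm:
  rows: [0, 0, 0, 0, 0, 0.001, 0, 0, 0, 0, 0, 0, 0, 0]

```text
t: 23.35
eef_pos: [0.5308, 0.1321, 0.0801]
tool_rot: [0.687, 0.727, 0.002, 0.001]
contact_force: [-0.1, 0.6, 1.1]
opening: 0.0005
grasp_force: 0.6
```

>>> jog_arm:
  rows: [0, 0, 0, 0, 0, 0.001, 0, 0, 0, 0, 0, 0.006, 0, 0, 0, 0, 0, 0, 0.006, 0, 0, 0, 0, 0, 0, 0.006, 0, 0, 0, 0, 0, 0, 0.006, 0, 0, 0, 0, 0, 0, 0, 0, 0]

```text
t: 23.95
eef_pos: [0.5559, 0.1337, 0.0796]
tool_rot: [0.687, 0.727, 0.003, 0.002]
contact_force: [2.4, 1.1, 7.5]
opening: 0.0006
grasp_force: 3.7
```

>>> jog_arm:
  rows: [0, 0, 0, 0, 0, -0.02, 0, 0, 0, 0, 0, 0, -0.03, 0, 0, 0, 0, -0.03, 0, -0.03, 0, 0, 0, 0, -0.03, 0, 0, 0, 0, 0, 0, 0, 0, 0, 0]

```text
t: 24.45
eef_pos: [0.5576, 0.0711, 0.1596]
tool_rot: [0.687, 0.726, 0.002, 0.002]
contact_force: [-0.4, 0.3, 0.5]
opening: 0.0002
grasp_force: 0.0
```

```bash
python3 - <<'E'
from h import *
np.set_printoptions(precision=4,suppress=True)
un,d=dots();print([tuple(map(float,x)) for x in d])
E
```

```text
[(-1.23, 18.3, 28.0), (-0.65, 7.6, 151.0), (-0.65, 15.1, 150.0), (-0.64, -7.4, 135.0), (-0.64, 0.1, 151.0), (-0.64, -15.0, 75.0), (-0.33, -0.5, 161.0), (-0.01, -11.2, 157.0), (-0.01, -3.7, 154.0), (-0.01, 3.8, 146.0), (-0.01, 11.7, 144.0), (0.31, 1.4, 169.0), (0.64, -7.2, 164.0), (0.64, 0.2, 165.0), (0.63, 7.8, 159.0), (1.23, 18.9, 23.0), (1.26, -3.3, 94.0), (1.26, 4.3, 94.0)]
```

```bash
python3 - <<'E'
from h import *
a=cv2.cvtColor(cv2.imread('pics/side0.png'),cv2.COLOR_BGR2GRAY).astype(int);b=cv2.resize(cv2.cvtColor(optics.get_image('side'),cv2.COLOR_RGB2GRAY),(768,576)).astype(int)
for n,(x0,x1,y0,y1) in dict(crate=(330,392,390,530),squat=(392,428,405,447),reagent=(318,352,180,240),torch=(464,490,285,345),beaker=(443,480,342,392)).items():
    d=abs(a-b)[y0:y1,x0:x1];print(n,d.mean().round(1),(d>40).mean().round(3))
E
```

```text
crate 1.2 0.012
squat 0.4 0.0
reagent 6.2 0.055
torch 0.7 0.0
beaker 0.4 0.0
```

```bash
python3 - <<'E'
from h import *
s0=cv2.imread('pics/scene0.png');b=optics.get_image('scene')[:,:,::-1];b=cv2.resize(b,(768,576))
d=abs(cv2.cvtColor(s0,6).astype(int)-cv2.cvtColor(b,6))[150:212,492:530];print(d.mean(),(d>40).mean())
s=cv2.imread('pics/side0.png');c=cv2.resize(optics.get_image('side')[:,:,::-1],(768,576))
D=abs(cv2.cvtColor(s,6).astype(int)-cv2.cvtColor(c,6))[175:245,312:358]>40;r=np.argwhere(D);print(r.min(0)+[175,312],r.max(0)+[175,312],D.sum(1).tolist())
E
```

```text
3.1311544991511036 0.0
[230 331] [244 357] [0, 0, 0, 0, 0, 0, 0, 0, 0, 0, 0, 0, 0, 0, 0, 0, 0, 0, 0, 0, 0, 0, 0, 0, 0, 0, 0, 0, 0, 0, 0, 0, 0, 0, 0, 0, 0, 0, 0, 0, 0, 0, 0, 0, 0, 0, 0, 0, 0, 0, 0, 0, 0, 0, 0, 8, 21, 23, 24, 23, 20, 11, 12, 13, 10, 13, 26, 27, 27, 27]
```

Only the lower edge, where the arm occludes it or casts a shadow, differs, so the reagent bottle has not moved. Handing in.

```bash
python3 -c "
from plant import bot, optics
print(bot.finish_job())"
```

```text
the job is handed in; nothing more can be done
None
```

I handed the job in at about 25 s on the robot clock: the canister was stood upright on the bench and released, then re-gripped from the side and laid in the saddles with its knob away from the wheel (within about 1–2 mm of centre by camera), the thumbwheel shows 4, and camera checks showed no sign that the crate containers or bench items had moved.

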